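Pop the full filter bay of the bench dust extractor

ROBOT

A 6-joint arm with a two-finger parallel gripper is mounted at the origin on the work surface. World frame = base frame: x ahead of the robot, y to its left, z up, the work surface at z = 0. Lengths are in mm, angles in rad, forces in N, time in s.
With the tool pointing down it reaches from about 150 to 775 mm from the base axis. Payload 6.1 kg.
Tool frame: the origin (TCP) lies on the centre line of the jaws, within the pads' length; the fingertips stand 14 mm ahead of it and the grasp point (between the pads) lies 5 mm behind it; x points along the fingers, z is the direction in which the jaws open and shut, and the axes are right-handed (so a half turn about x gives the same grasp; the last joint's range is limited). The gripper opens to 85 mm and grips with 20 to 120 N. Pads are 22 mm wide; open, the fingers measure 114 mm over their backs; the gripper's body (76 mm by 85 mm) begins 54 mm behind the grasp point. The pads swing forward as they close: fully open they stand 13 mm farther back than shut.
Start: joints at [-1.134, 0.126, -0.04, 1.405, 0, 1.571], TCP at [222.089, -475.694, 245.295] pointing down, gripper open.
Joint ranges: [-2.72, 2.72], [-0.95, 1.95], [-1.27, 1.35], [-1.78, 2.02], [-1.46, 1.47], [-3.14, 3.14]. Speed limits (rad/s): [2.39, 2.39, 3.01, 3.14, 3.14, 3.14].

INTERFACE

Orientations are given as a rotation vector (axis times angle).
In Python, from station import env gives the robot as it stands.
- The arm moves only by the tool play_rows, never from a script. Its argument "deltas" is a list of rows, each an object with "xyz": the shift along the world's x, y, z in mm, a list of three; "turn": the turn about the world's z in rad. A call has 1 to 12 rows; each row shifts and turns the pose as measured when the row begins; what a row does not reach is not made up. A row lasts 1/12 s, in which the tool goes at most 41.7 mm and 7.16 degrees, less where a joint would pass 70% of its speed; a pose out of reach is approached as far as the arm can. A call with a gripper value outside its range is refused whole. "jaw" is the gripper command: -1 is shut, 1 is fully open, values between are in proportion, set as the call begins (left out, the last holds). The fingers move at their own pace and stop on an object; "force" is the grip in N (left out, the last holds). Time passes only in rows, so rows that do not move let the fingers close. It gives the time, the measured TCP pose, the force and the opening at its end, in the units of the state.
- env.state(): the state, without advancing time (a new reading comes with each control period).
- env.get_image(name): name is "side" or "top"; returns a dict with "img" (400x640x3 uint8, red, green, blue), "camera_matrix" (3x3 intrinsics, pixels), "k1" (the pictures are not rectified: a ray, as slopes to the right and down, at radius r is drawn at 1 + k1 r^2 times it, then the intrinsics apply), "extrinsics" (4x4, takes a point from camera to world coordinates). Camera axes: x right, y up, looking along -z (the intrinsics and any distortion apply to the point x, -y, -z); pixel columns grow to the right and rows downward; lengths in mm; the calibration is good to about 2 mm. A picture is of the moment at which its call begins. There is no depth.
- env.job_done(): hands the job in, once; it reports no verdict.
Trained networks look in the newest picture that a camera, given by its name, has taken for a name from the list of things; names that differ only in an ending like _2 or _b are one class to them, and where a whole thing is asked for, a point or a joint stands for the part that bears it (a point fixed in the world has none). Each returns a list of dicts, best first, with "p" (0 to 1); they miss things now and then, are a little off and sometimes report something else, mostly with a low value. They report only what shows in the picture. A call takes as long as a camera call.
- env.spot_in(camera, label): "at" ([x, y, z] in mm, in the coordinates of the camera as it stood for that picture, good to about 4 mm: the middle of the surface that is visible of it).
The state is a dict: "t": time; "joint_positions": joint angles; "qvel": joint speeds; "joint_torque": joint torques, N m; "tcp_pos": TCP position; "tcp_rot": TCP orientation; "wrist_force": force on the tool from outside, world axes, zero at the start; "moment": the same for the moment, N m; "opening": opening from 0.0 (shut) to 1.0 (fully open).
Only numpy, scipy, OpenCV 4.12 (cv2) and the standard library are available. Lean on these libraries where they do the work, as an engineer would, in place of code of your own. Each camera call takes 0.05 s, during which the arm holds its last target.

TASK

One of the two filter bays in the top of the bench dust extractor shows a red lamp: its filter is full. With the fingertips, press that bay's hatch in once, on its yellow pad, until its latch lets go and the hatch pops up by itself; then take the hand clear and watch for a couple of seconds that it stays open. Do not reach under the hatch, do not push it shut again, leave the other hatch (green lamp) shut and the blue run button unpressed, and do not shift or lift anything that stands around.

Things in the scene. Friction and masses are not known exactly. Their poses are not given: they have to be found in the camera images.
- extractor: light grey bench dust extractor, a box 250 (x) x 330 (y) x 170 mm high, fixed. Origin: centre of its underside; z up, x from its front to its back; front towards the robot. In its flat top lie two dark grey hatches side by side, centred at y = +78 and -78 mm; behind them two lamps and a blue button. A hood stands out 110 mm at its left, a handle 36 mm at its right
- hatch_left (a joint): left hatch, angle in rad: 0 = shut, flush; negative = pressed in; positive = open. Pressed about 6 mm in at the pad (-0.055 rad, 3 N) and let go, its push-push latch frees it; it bottoms at -0.08 (8.5 mm in). A spring then swings it up to its stop at 0.75 (free edge 85 mm up, 33 mm farther back) in about 0.5 s, following the finger up if that is in the way. Pressed shut again it latches
- left_pad (a point): middle of the top of the yellow ribbed press pad (22 x 40 mm) on the left hatch, 171 mm above the bench when shut. The hatch is 125 mm deep (x), 128 mm wide, 8 mm thick; the pad lies 20 mm in from its free edge (towards the robot) and 105 mm from its hinge at the far edge
- left_seat (a point): where the status lamp of the left bay sits, on top of the extractor 28 mm beyond the hinge of the left hatch and straight behind its pad
- left_pin (a joint): hidden sideways-moving pin of the left latch, in m: about 0 while latched; with the hatch below 0.06 rad it lies below -0.0043 only while a popped hatch is being pushed shut again
- hatch_right (a joint): right hatch, angle in rad: 0 = shut, flush; negative = pressed in; positive = open. Pressed about 6 mm in at the pad (-0.055 rad, 3 N) and let go, its push-push latch frees it; it bottoms at -0.08 (8.5 mm in). A spring then swings it up to its stop at 0.75 (free edge 85 mm up, 33 mm farther back) in about 0.5 s, following the finger up if that is in the way. Pressed shut again it latches
- right_pad (a point): middle of the top of the yellow ribbed press pad (22 x 40 mm) on the right hatch, 171 mm above the bench when shut. The hatch is 125 mm deep (x), 128 mm wide, 8 mm thick; the pad lies 20 mm in from its free edge (towards the robot) and 105 mm from its hinge at the far edge
- right_seat (a point): where the status lamp of the right bay sits, on top of the extractor 28 mm beyond the hinge of the right hatch and straight behind its pad
- right_pin (a joint): hidden sideways-moving pin of the right latch, in m: about 0 while latched; with the hatch below 0.06 rad it lies below -0.0043 only while a popped hatch is being pushed shut again
- lamp_red: red domed lamp, 28 mm across, 14 mm high: the filter of the bay in front of it is full. It sits on either the left or the right lamp seat. Origin: its underside
- lamp_green: green domed lamp, the same: the filter of that bay is good. It sits on the other seat
- run_button (a joint): blue push button 22 mm across in a black collar between the lamps, standing 17 mm above the top of the extractor; 0 = up, 0.005 m = fully pressed, starts the fan
- points_jar: glass jar of glazing points with steel lid, 36 mm across, 45 mm high, on the far edge of the extractor's top; origin at its underside
- tape_roll: roll of masking tape, 90 mm across, 24 mm high, on the bench beside the extractor; origin at its underside
- glue_bottle: white glue bottle, 60 mm across, 150 mm high, on the bench beside the extractor; origin at its underside
- tape_measure: yellow tape measure, 75 x 36 x 63 mm high, on the bench beside the extractor; origin at its underside
- corner_sample: L-shaped dark wood frame corner, legs 75 mm, 18 mm high, on the bench in front of the extractor; origin under the corner
- tack_hammer: small hammer, 240 mm long, lying on the bench to the right of the extractor; origin at its underside
- pencil_mug: blue cup, 76 mm across, 95 mm high, on the bench to the left of the extractor; origin at its underside

How it is judged:
By the outcome, as a careful person would: the job done as asked, in the order asked, and still so for the second after the job is handed in, with the robot touching nothing.
It also fails if it takes over 38 s, if anything falls off the work surface, if the arm or the gripper's body presses on something with over 40 N, if the wrist force passes 120 N, or if a joint passes its speed limit or range.

## Working session

There is one attempt and no reset: what is moved stays moved. The work goes in short steps, Python scripts to look and compute and a tool call to move; the robot and the scene stay as the last step left them, time stands still between calls to the robot, and variables do not carry over. Pictures are saved under pics/ and viewed, and the job is handed in when it is done.

Besides the shell and the picture viewer there is one more tool, called after "Call:" as name([rows], argument=value, ...), one row to a line, values as JSON. play_rows: Moves the arm, as the interface text tells. Its arguments: {"type":"object","properties":{"deltas":{"type":"array"},"jaw":{"type":"number"},"force":{"type":"number"}},"required":["deltas"]}

```bash
mkdir -p pics; ls; cat > h.py <<'E'
from station import env
import numpy as np, cv2
def shot(n,f):
    d=env.get_image(n); cv2.imwrite('pics/'+f,d['img'][:,:,::-1]); return d
def w(d,at):
    return (np.array(d['extrinsics'])@np.r_[at,1])[:3]
def ray(d,u,v):
    K=np.array(d['camera_matrix']);k=d['k1']
    a=np.array([(u-K[0,2])/K[0,0],(v-K[1,2])/K[1,1]]);s=a.copy()
    for _ in range(30): s=a/(1+k*(s@s))
    E=np.array(d['extrinsics']);return E[:3,3],E[:3,:3]@np.array([s[0],-s[1],-1])
def onz(d,u,v,z):
    o,r=ray(d,u,v);return o+r*(z-o[2])/r[2]
def proj(d,p):
    K=np.array(d['camera_matrix']);c=np.linalg.inv(d['extrinsics'])@np.r_[p,1]
    s=np.array([c[0],-c[1]])/-c[2];s=s*(1+d['k1']*(s@s));return K[0,0]*s[0]+K[0,2],K[1,1]*s[1]+K[1,2]
E
python3 - <<'E'
from h import *
np.set_printoptions(precision=1,suppress=True)
for c in('side','top'):
    d=shot(c,c+'0.png')
    print(c,d['extrinsics'][:3,3] if hasattr(d['extrinsics'],'shape') else d['extrinsics'])
    for l in ['left_pad','right_pad','lamp_red','lamp_green','run_button','extractor','points_jar','glue_bottle']:
        for r in env.spot_in(c,l)[:2]: 
            p=w(d,r['at']);print(l,round(r['p'],2),p,np.array(proj(d,p)))
s=env.state();print(s['t'],s['tcp_pos'],s['tcp_rot'],s['wrist_force'],s['opening'])
E
```

```text
pics
side [ 185.8 -990.6 1198.8]
left_pad 0.93 [582.1 237.5 172.2] [287.5 134.9]
right_pad 0.75 [601.8  97.9 165.1] [308.7 160.4]
right_pad 0.73 [447.6  89.4  19.4] [267.4 207.6]
lamp_red 0.58 [687.4  90.9 178.1] [334.3 151.6]
lamp_green 0.48 [664.6 246.1 175. ] [309.3 126.7]
run_button 0.67 [592.7  79.5 167.6] [308.2 164.1]
extractor 0.97 [597.4  99.2 170.8] [307.2 159.2]
extractor 0.72 [720.8  36.7 202.5] [351.3 153.2]
points_jar 0.72 [721.7  38.9 200.9] [351.2 153.1]
glue_bottle 0.67 [505.9 407.7 101.8] [252.6 128.5]
top [ 486.9  -14.9 1597.8]
left_pad 0.8 [580.2 238.2 167.6] [251.9 197.8]
left_pad 0.68 [505.1 599.1  53. ] [157.9 222.3]
right_pad 0.67 [595.9  85.8 164.6] [296.9 192.4]
right_pad 0.35 [620.6 177.4 167.1] [269.8 185.6]
lamp_red 0.57 [683.4  91.1 176.7] [294.8 166.3]
lamp_green 0.58 [672.9 245.7 176. ] [249.1 170.3]
run_button 0.46 [ 553.2 -109.7   61.3] [353.  205.3]
extractor 0.93 [625.1 175.5 172.8] [270.1 184.1]
points_jar 0.16 [ 551.9 -110.2   60.9] [353.2 205.6]
glue_bottle 0.55 [517.7 399.5  99.9] [209.6 217.5]
0.9 [ 222.1 -475.7  245.3] [ 0.9  1.4 -0.9] [-0.1 -0.2  1.2] 1.0030523019934094
```

```bash
python3 - <<'E'
import cv2
a=cv2.imread('pics/side0.png');b=cv2.imread('pics/top0.png')
cv2.imwrite('pics/s1.png',cv2.resize(a[80:260,200:440],None,fx=3.3,fy=3.3,interpolation=2))
cv2.imwrite('pics/t1.png',cv2.resize(b[120:280,160:400],None,fx=3.3,fy=3.3,interpolation=2))
E
```

```text
(no output)
```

View pics/s1.png

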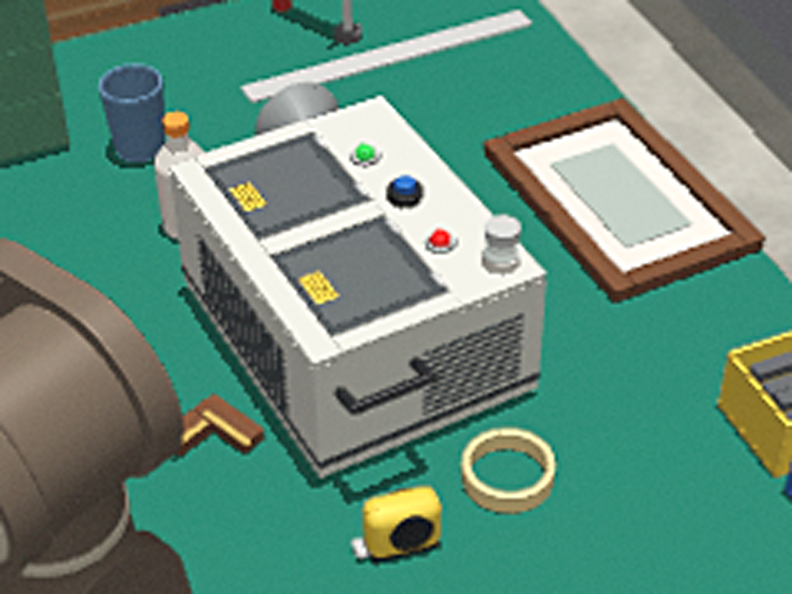

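View pics/t1.png

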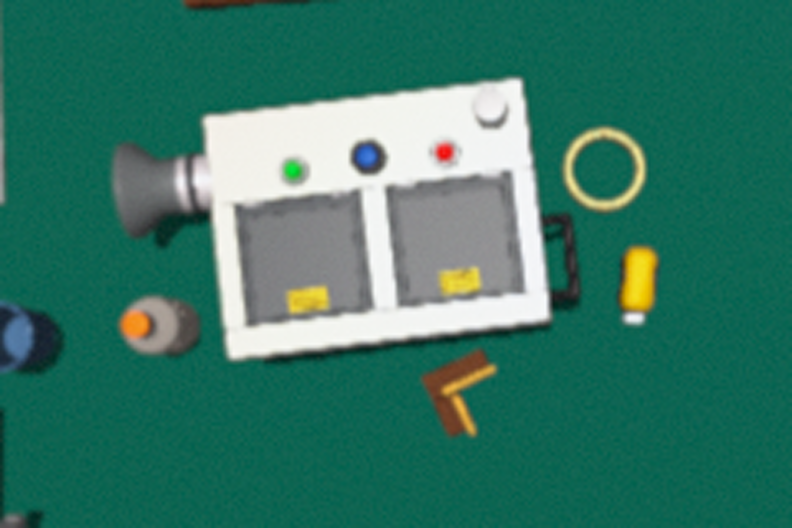

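View pics/top0.png

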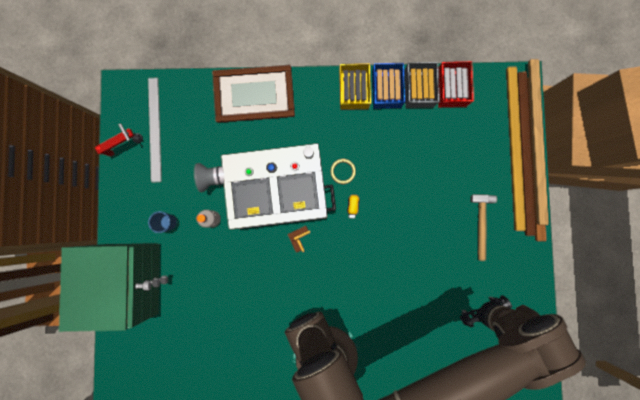

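View pics/side0.png

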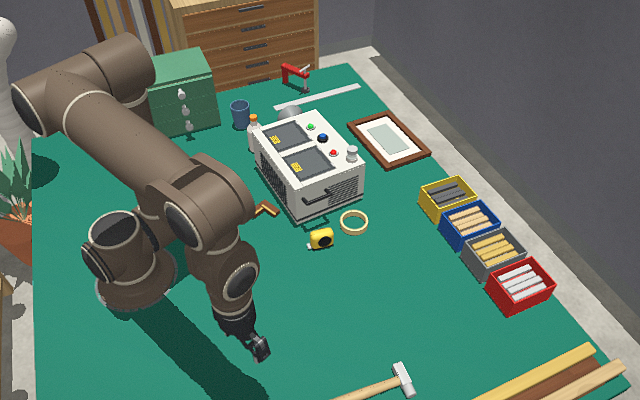

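The red lamp, at (333,152) in the side view, is behind the right hatch. That hatch's pad is at about side (296.7,167) and top (299.4,204.8). The network's right_pad hits landed mid-hatch, so I'll segment the yellow pads and triangulate.

```bash
cat > m.py <<'E'
from h import *
def cen(f,box,lo,hi):
    a=cv2.imread(f);x0,x1,y0,y1=box
    h=cv2.cvtColor(a[y0:y1,x0:x1],cv2.COLOR_BGR2HSV);m=cv2.inRange(h,lo,hi)
    mo=cv2.moments(m,True);return x0+mo['m10']/mo['m00'],y0+mo['m01']/mo['m00'],int(mo['m00'])
E
python3 - <<'E'
from m import *
np.set_printoptions(precision=1,suppress=True)
ds=env.get_image('side');dt=env.get_image('top')
Y=((20,100,110),(35,255,255));R=((0,120,100),(8,255,255));G=((45,120,120),(75,255,255))
items={'rpad':((285,310,155,180),(288,312,196,215),Y),'lpad':((265,285,128,148),(242,262,202,218),Y),
'red':((325,342,143,160),(288,302,160,172),R),'green':((303,318,118,135),(243,256,165,178),G)}
P={}
for k,(bs,bt,c) in items.items():
    a=cen('pics/side0.png',bs,*c);b=cen('pics/top0.png',bt,*c)
    o1,r1=ray(ds,*a[:2]);o2,r2=ray(dt,*b[:2]);r1/=np.linalg.norm(r1);r2/=np.linalg.norm(r2)
    t=np.linalg.lstsq(np.c_[r1,-r2],o2-o1,rcond=None)[0]
    p=o1+t[0]*r1;q=o2+t[1]*r2;P[k]=(p+q)/2
    print(k,np.array(a),np.array(b),P[k],np.linalg.norm(p-q),onz(ds,*a[:2],171 if 'pad' in k else 178),onz(dt,*b[:2],171 if 'pad' in k else 178))
v=P['lpad']-P['rpad'];print(np.linalg.norm(v),np.degrees(np.arctan2(-v[0],v[1])))
from scipy.spatial.transform import Rotation as Ro
print(Ro.from_rotvec(env.state()['tcp_rot']).as_matrix())
E
```

```text
rpad [296.2 166.8  68. ] [298.9 204.9  84. ] [552.8  79.5 171. ] 0.8881462594705043 [552.4  79.6 171. ] [553.2  79.3 171. ]
lpad [274.9 139.2  57. ] [252.8 210.5  86. ] [536.8 234.7 170.7] 0.8659834313237551 [536.3 234.5 171. ] [537.2 234.5 171. ]
red [333. 152.  24.] [294.2 165.8  20. ] [685.   93.2 175.4] 1.3481025322403624 [683.1  90.7 178. ] [685.3  92.8 178. ]
green [309.9 125.9  20. ] [248.2 171.1  21. ] [669.2 249.2 174.9] 2.0783600973602034 [666.8 245.8 178. ] [669.8 248.3 178. ]
156.0508432103791 5.873003146681366
[[-0.   0.9  0.4]
 [ 0.   0.4 -0.9]
 [-1.  -0.  -0. ]]
```

The two views agree: the right pad is at (553, 79.5, 171) and the extractor is yawed +5.9°. I'll shut the jaws, raise the tool and move over, turning about -0.33 rad.

Call:
play_rows([
  {"xyz":[10,15,20],"turn":-0.03},
  {"xyz":[18,30,20],"turn":-0.03},
  {"xyz":[18,30,10],"turn":-0.03},
  {"xyz":[18,30,0],"turn":-0.03},
  {"xyz":[18,30,0],"turn":-0.03},
  {"xyz":[18,30,0],"turn":-0.03},
  {"xyz":[18,30,0],"turn":-0.03},
  {"xyz":[18,30,0],"turn":-0.03},
  {"xyz":[18,30,0],"turn":-0.03},
  {"xyz":[18,30,0],"turn":-0.03},
  {"xyz":[18,30,0],"turn":-0.03},
  {"xyz":[0,0,0],"turn":0},
], jaw=-1, force=20)

```text
t: 2.0
tcp_pos: [416.6, -147.1, 297.0]
tcp_rot: [1.152, 1.244, -1.145]
wrist_force: [-0.3, 0.6, 0.0]
opening: -0.001
```

Call:
play_rows([
  {"xyz":[15,25,0],"turn":0},
  {"xyz":[15,25,0],"turn":0},
  {"xyz":[15,25,0],"turn":0},
  {"xyz":[15,25,0],"turn":0},
  {"xyz":[15,25,0],"turn":0},
  {"xyz":[15,25,-5],"turn":0},
  {"xyz":[15,25,-10],"turn":0},
  {"xyz":[15,25,-15],"turn":0},
  {"xyz":[8,13,-15],"turn":0},
  {"xyz":[5,8,-10],"turn":0},
  {"xyz":[0,0,0],"turn":0},
])

```text
t: 2.92
tcp_pos: [557.2, 66.7, 241.1]
tcp_rot: [1.136, 1.264, -1.112]
wrist_force: [-0.9, -0.6, 0.1]
opening: 0.002
```

```bash
python3 - <<'E'
from h import *
from scipy.spatial.transform import Rotation as Ro
s=env.state();m=Ro.from_rotvec(s['tcp_rot']).as_matrix();print(s['tcp_pos'],m.round(3),np.arctan2(m[1,2],m[0,2]),s['wrist_force'])
ds=shot('side','s2.png');dt=shot('top','t2.png')
print(proj(ds,np.array(s['tcp_pos'])-[0,0,14]),proj(dt,np.array(s['tcp_pos'])-[0,0,14]))
a=cv2.imread('pics/s2.png');cv2.imwrite('pics/s2z.png',cv2.resize(a[60:260,200:440],None,fx=3,fy=3,interpolation=2))
a=cv2.imread('pics/t2.png');cv2.imwrite('pics/t2z.png',cv2.resize(a[120:320,180:420],None,fx=3,fy=3,interpolation=2))
E
```

```text
[557.23180012  66.7209133  241.05456837] [[ 0.008  0.993  0.115]
 [ 0.012  0.115 -0.993]
 [-1.     0.009 -0.011]] -1.455304027815662 [-0.94470067 -0.63633853  0.08143402]
(np.float64(298.4607018818249), np.float64(155.25951403426697)) (np.float64(301.6296651623339), np.float64(202.75989238996553))
```

View pics/s2z.png

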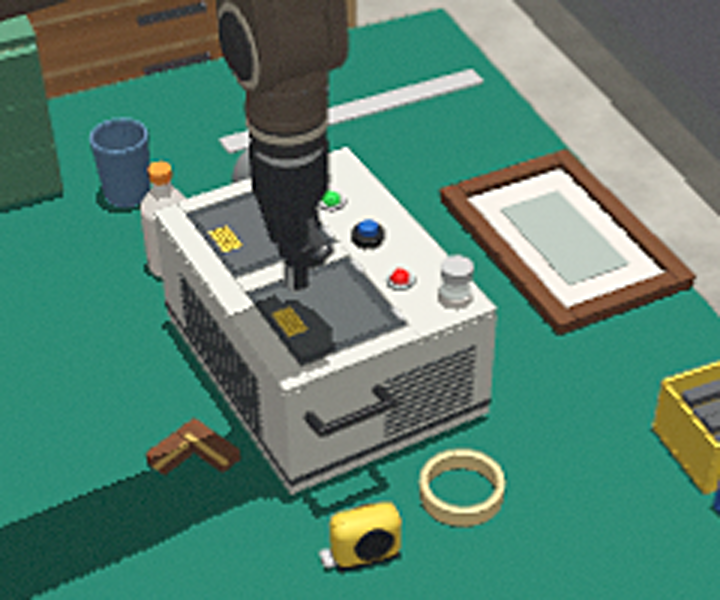

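View pics/t2z.png

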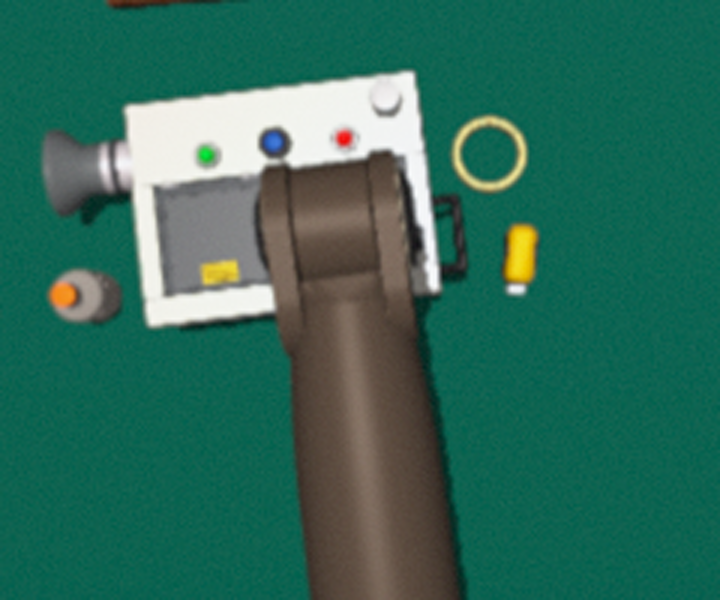

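The side view shows the fingertips at about (299,155), which matches the projected TCP, with the pad clear below. Next I correct laterally and lower the tips to about 10 mm above the pad.

Call:
play_rows([
  {"xyz":[-2,6,-8],"turn":0},
  {"xyz":[-2,6,-12],"turn":0},
  {"xyz":[0,2,-10],"turn":0},
  {"xyz":[0,0,-7],"turn":0},
  {"xyz":[0,0,0],"turn":0},
])

```text
t: 3.43
tcp_pos: [552.7, 70.2, 208.6]
tcp_rot: [1.14, 1.263, -1.101]
wrist_force: [0.1, -0.1, 0.1]
opening: -0.002
```

Call:
play_rows([
  {"xyz":[0,5,-5],"turn":0},
  {"xyz":[0,4,-5],"turn":0},
  {"xyz":[0,0,0],"turn":0},
  {"xyz":[0,0,0],"turn":0},
])

```text
t: 3.77
tcp_pos: [553.1, 74.5, 198.8]
tcp_rot: [1.139, 1.267, -1.094]
wrist_force: [0.2, -0.6, -0.1]
opening: 0.003
```

Call:
play_rows([
  {"xyz":[0,5,-4],"turn":0},
  {"xyz":[0,4,-3],"turn":0},
  {"xyz":[0,0,0],"turn":0},
  {"xyz":[0,0,0],"turn":0},
])

```text
t: 4.1
tcp_pos: [554.3, 80.0, 191.6]
tcp_rot: [1.136, 1.273, -1.086]
wrist_force: [0.0, 0.1, -0.1]
opening: 0.003
```

```bash
python3 - <<'E'
from h import *
s=env.state();print(s['tcp_pos'],s['wrist_force'])
ds=shot('side','s3.png')
print(proj(ds,np.array(s['tcp_pos'])-[0,0,14]))
a=cv2.imread('pics/s3.png');cv2.imwrite('pics/s3z.png',cv2.resize(a[120:200,250:350],None,fx=7,fy=7,interpolation=2))
E
```

```text
[554.26782394  79.9605233  191.64197064] [ 0.03950327  0.08102147 -0.14592169]
(np.float64(296.646639790759), np.float64(164.9638156580941))
```

View pics/s3z.png

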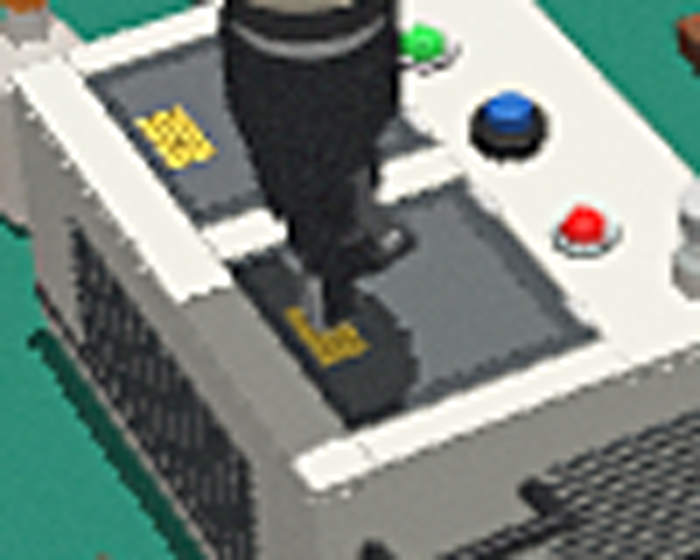

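The tip is right above the right pad, about 6 mm up. I'll go down in small steps and watch the force.

Call:
play_rows([
  {"xyz":[-1,0,-4],"turn":0},
  {"xyz":[0,0,-3],"turn":0},
  {"xyz":[0,0,-2],"turn":0},
  {"xyz":[0,0,0],"turn":0},
])

```text
t: 4.48
tcp_pos: [553.6, 80.0, 182.4]
tcp_rot: [1.137, 1.272, -1.085]
wrist_force: [-0.3, 0.1, 1.1]
opening: 0.003
```

Call:
play_rows([
  {"xyz":[0,0,-2.5],"turn":0},
  {"xyz":[0,0,-2],"turn":0},
  {"xyz":[0,0,0],"turn":0},
])

```text
t: 4.73
tcp_pos: [553.7, 80.0, 178.3]
tcp_rot: [1.138, 1.271, -1.084]
wrist_force: [-0.9, 0.5, 1.3]
opening: -0.001
```

Call:
play_rows([
  {"xyz":[0,0,-1.5],"turn":0},
  {"xyz":[0,0,0],"turn":0},
])

```text
t: 4.9
tcp_pos: [553.7, 80.1, 176.9]
tcp_rot: [1.138, 1.271, -1.084]
wrist_force: [-1.1, 0.6, 1.5]
opening: -0.004
```

Call:
play_rows([
  {"xyz":[0,0,-1.5],"turn":0},
  {"xyz":[0,0,0],"turn":0},
])

```text
t: 5.07
tcp_pos: [553.7, 80.0, 176.2]
tcp_rot: [1.138, 1.27, -1.083]
wrist_force: [-0.6, 0.1, 2.2]
opening: 0.002
```

Call:
play_rows([
  {"xyz":[0,0,-2],"turn":0},
  {"xyz":[0,0,0],"turn":0},
])

```text
t: 5.23
tcp_pos: [553.8, 80.1, 176.4]
tcp_rot: [1.14, 1.269, -1.081]
wrist_force: [-1.1, -0.2, 2.2]
opening: -0.001
```

The tip has stalled about 8.5 mm in, so the hatch has bottomed. Now straight up, fast, then back toward the robot.

Call:
play_rows([
  {"xyz":[0,0,15],"turn":0},
  {"xyz":[0,0,35],"turn":0},
  {"xyz":[0,0,40],"turn":0},
  {"xyz":[0,0,40],"turn":0},
  {"xyz":[0,0,35],"turn":0},
  {"xyz":[-15,-5,20],"turn":0},
  {"xyz":[-30,-15,0],"turn":0},
  {"xyz":[-30,-25,0],"turn":0},
  {"xyz":[-30,-30,0],"turn":0},
  {"xyz":[-30,-30,0],"turn":0},
  {"xyz":[-20,-30,0],"turn":0},
  {"xyz":[0,0,0],"turn":0},
])

```text
t: 6.23
tcp_pos: [391.6, -57.4, 361.6]
tcp_rot: [1.129, 1.275, -1.085]
wrist_force: [2.0, 0.3, 0.9]
opening: -0.001
```

```bash
python3 - <<'E'
from h import *
s=env.state();print(s['t'],s['tcp_pos'],s['wrist_force'])
shot('side','s4.png')
a=cv2.imread('pics/s4.png');cv2.imwrite('pics/s4z.png',cv2.resize(a[60:260,200:440],None,fx=3,fy=3,interpolation=2))
E
```

```text
6.2333 [391.57457505 -57.35743883 361.56581916] [2.03507151 0.33027434 0.87993753]
```

View pics/s4z.png

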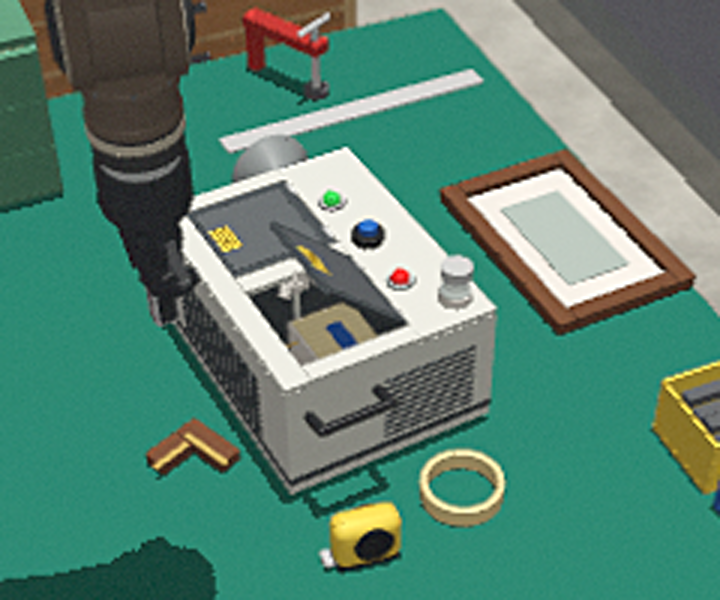

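The right hatch has popped open: its pad shows at zoom (313,260), with the filter visible inside. The left hatch is still shut and the hand is well clear. I'll watch it for a bit over 2 s.

Call:
play_rows([
  {"xyz":[-20,-30,0]},
  {"xyz":[-20,-30,0]},
  {"xyz":[-10,-20,0]},
  {"xyz":[0,0,0]},
  {"xyz":[0,0,0]},
  {"xyz":[0,0,0]},
  {"xyz":[0,0,0]},
  {"xyz":[0,0,0]},
  {"xyz":[0,0,0]},
  {"xyz":[0,0,0]},
  {"xyz":[0,0,0]},
  {"xyz":[0,0,0]},
])

```text
$.deltas[0]: bad value
```

Call:
play_rows([
  {"xyz":[0,0,0],"turn":0},
  {"xyz":[0,0,0],"turn":0},
  {"xyz":[0,0,0],"turn":0},
  {"xyz":[0,0,0],"turn":0},
  {"xyz":[0,0,0],"turn":0},
  {"xyz":[0,0,0],"turn":0},
  {"xyz":[0,0,0],"turn":0},
  {"xyz":[0,0,0],"turn":0},
  {"xyz":[0,0,0],"turn":0},
  {"xyz":[0,0,0],"turn":0},
  {"xyz":[0,0,0],"turn":0},
  {"xyz":[0,0,0],"turn":0},
])

```text
t: 7.28
tcp_pos: [396.8, -52.6, 359.0]
tcp_rot: [1.125, 1.282, -1.08]
wrist_force: [-0.2, 0.5, -0.3]
opening: 0.002
```

Call:
play_rows([
  {"xyz":[0,0,0],"turn":0},
  {"xyz":[0,0,0],"turn":0},
  {"xyz":[0,0,0],"turn":0},
  {"xyz":[0,0,0],"turn":0},
  {"xyz":[0,0,0],"turn":0},
  {"xyz":[0,0,0],"turn":0},
])

```text
t: 7.78
tcp_pos: [396.7, -52.8, 359.2]
tcp_rot: [1.125, 1.282, -1.08]
wrist_force: [-0.0, -0.0, -0.3]
opening: 0.001
```

```bash
python3 - <<'E'
from h import *
s=env.state();print(s['t'],s['tcp_pos'],s['wrist_force'])
shot('side','s5.png');shot('top','t5.png')
a=cv2.imread('pics/s5.png')[60:260,200:440];b=cv2.imread('pics/t5.png')[120:320,180:420]
cv2.imwrite('pics/5z.png',cv2.resize(np.vstack([a,b]),None,fx=1.5*1,fy=1.5,interpolation=2))
cv2.imwrite('pics/5z.png',cv2.resize(np.hstack([a,b]),None,fx=1.66,fy=1.66,interpolation=2))
E
```

```text
7.7833 [396.67815613 -52.7819272  359.22432875] [-0.04849511 -0.01384057 -0.29807707]
```

View pics/5z.png

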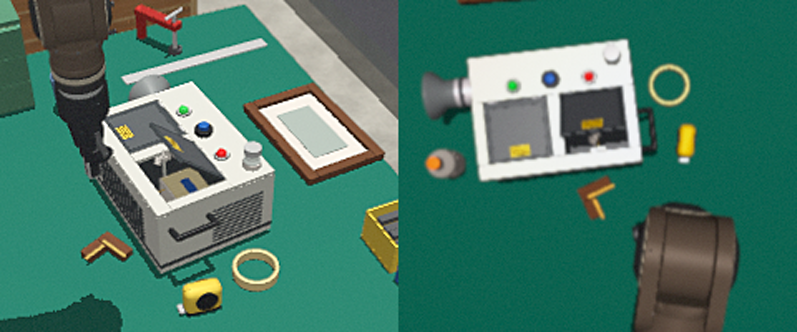

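The hatch is still open in both views. The first wait call was refused because its rows had no turn value, so I'll wait a little longer.

Call:
play_rows([
  {"xyz":[0,0,0],"turn":0},
  {"xyz":[0,0,0],"turn":0},
  {"xyz":[0,0,0],"turn":0},
  {"xyz":[0,0,0],"turn":0},
  {"xyz":[0,0,0],"turn":0},
  {"xyz":[0,0,0],"turn":0},
  {"xyz":[0,0,0],"turn":0},
  {"xyz":[0,0,0],"turn":0},
  {"xyz":[0,0,0],"turn":0},
  {"xyz":[0,0,0],"turn":0},
  {"xyz":[0,0,0],"turn":0},
  {"xyz":[0,0,0],"turn":0},
])

```text
t: 8.88
tcp_pos: [396.7, -52.8, 359.2]
tcp_rot: [1.126, 1.282, -1.08]
wrist_force: [0.4, -1.0, -0.3]
opening: -0.005
```

```bash
python3 - <<'E'
from h import *
shot('side','s6.png')
a=cv2.imread('pics/s6.png').astype(int);b=cv2.imread('pics/s5.png').astype(int);c=cv2.imread('pics/s4.png').astype(int)
r=np.s_[120:180,285:345]
print(abs(a-b)[r].mean(),abs(a-c)[r].mean(),abs(a-cv2.imread('pics/side0.png'))[r].mean(), env.state()['t'])
cv2.imwrite('pics/s6z.png',cv2.resize(a[60:260,200:440].astype('uint8'),None,fx=2,fy=2))
E
```

```text
1.5258333333333334 1.5335185185185185 20.676388888888887 8.9333
```

View pics/s6z.png

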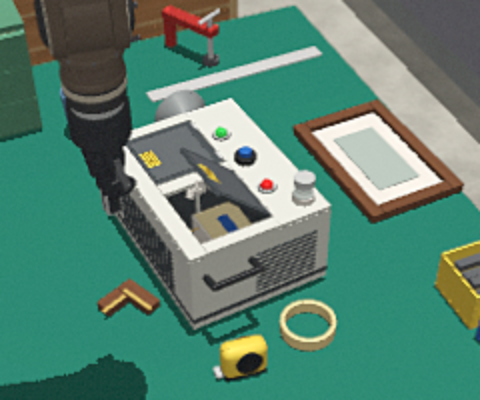

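The hatch stands open and unchanged 2.7 s after the hand was clear, so I'm handing in.

```bash
python3 -c "
from station import env
print(env.job_done())"
```

```text
the job is handed in; nothing more can be done
None
```

The right hatch, the bay with the red lamp, is open and stayed open. I pressed it once on its yellow pad, to about 8.5 mm in where it bottomed, lifted straight up and backed the hand well clear.

- **Last checks:** pictures over the next 2.7 s show the hatch open and unmoving. The left hatch is shut, and the things around the extractor stand where they were. I handed in at about 9 s of the 38 s allowed.
- **What disagreed:**
  - The network's right_pad position landed on the middle of the hatch. I used the yellow pad's position worked out from both cameras instead, and the two views agreed to under 1 mm.
  - The wrist force read only about 2.2 N at the bottom, less than the 3 N in the text.
  - One wait call was refused because its rows lacked a turn value, so I waited longer with further calls.
- **Not measured:** I judged the blue button only by eye. The hand was never near it.

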